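# Change the batch at the soil-extract tube bath

## Task

Get the small steel bath ready and running: fit the grey tube plate into it by tilting one long edge in under the red lip and then lowering the other edge until the plate lies flat on its ledge all round; then move every green-capped tube from the blue rack into a hole of the plate, pushed home so that it hangs by its cap; and only when the plate and all the green-capped tubes are in, push the bath's red switch fully over to on, towards the bath. Put every finished, orange-capped tube from the aluminium cooling block back into a free hole of the blue rack, also pushed home. Leave the white-capped tubes in the rack all the while, and do not push the closed soil tin or the glass jar away or knock them over.

Things in the scene. Friction and masses are not known exactly. Their poses are not given: they have to be found in the camera images.
- bath: small fixed steel bath. Origin: centre of its open cavity, at table height; x away from the robot at yaw 0. Cavity 156 mm (x) by 198 (y), walls 12, rim 98 mm above the table. A ledge inside all round, 7 to 9 mm wide, 90 mm above the table, carries the tube plate, whose top is then flush with the rim. Below it the cavity is open down to 10 mm above the table
- lip (a point): middle of the free edge, on the underside, of the bath's red lip, on the middle of its -x (robot's) side: 70 mm wide in y, 4 mm thick, it overhangs the cavity by 16 mm (edge at bath x = -62 mm); underside 106 mm above the table, so 16 mm clear above the ledge
- console (a point): centre of the top of the bath's fixed grey console, 68 mm (x) by 120 mm (y), 40 mm high, against the outside of the lip-side wall; carries the switch
- plate: loose grey tube plate, 150 mm (x) by 190 (y) by 8, 0.3 kg, same after a half turn. Origin: centre of underside, z up. Four 25 mm square through holes at x = +-45, y = +-65 mm. Black handle bar upright in the middle, 14 mm thick (x), 44 long (y), top 44 mm above the underside. Starts flat on the table; belongs in the bath with its x along the bath's x, one 190 mm edge under the lip
- rack: loose blue tube rack, 120 mm (x) by 150 mm (y), top 93 mm above its underside, 0.7 kg. Origin: centre of its underside, z up. Six 25 mm square holes at x = +-35 mm, y = -45, 0, 45 mm; a tube hanging in it has its bottom tip 18 mm above the rack's underside
- cooler: fixed aluminium cooling block, 120 mm (x) by 60 mm (y) by 90 mm high; origin: centre of its underside, z up. Two 25 mm square holes at x = +-30 mm, y = 0, right through; a tube in it has its tip 15 mm above the table
- switch (a joint): angle of the bath's red toggle lever: 0 = off, leaning towards the robot (bath -x); 1.0 rad = fully on, leaning to the bath (bath +x). It stays where it is left; it can be pushed over with closed fingers
- green0: sample tube: amber glass tube, 22 mm diameter with a round bottom, green screw cap 32 mm diameter and 30 mm tall on top; 105 mm long in all, 45 g. Origin at the bottom tip, z along the tube to the cap; the cap's underside is at z = 75 mm, its top at 105 mm. It hangs by its cap in a hole. Three or four green ones are present
- green1: sample tube: amber glass tube, 22 mm diameter with a round bottom, green screw cap 32 mm diameter and 30 mm tall on top; 105 mm long in all, 45 g. Origin at the bottom tip, z along the tube to the cap; the cap's underside is at z = 75 mm, its top at 105 mm. It hangs by its cap in a hole. Three or four green ones are present
- green2: sample tube: amber glass tube, 22 mm diameter with a round bottom, green screw cap 32 mm diameter and 30 mm tall on top; 105 mm long in all, 45 g. Origin at the bottom tip, z along the tube to the cap; the cap's underside is at z = 75 mm, its top at 105 mm. It hangs by its cap in a hole. Three or four green ones are present
- green3: sample tube: amber glass tube, 22 mm diameter with a round bottom, green screw cap 32 mm diameter and 30 mm tall on top; 105 mm long in all, 45 g. Origin at the bottom tip, z along the tube to the cap; the cap's underside is at z = 75 mm, its top at 105 mm. It hangs by its cap in a hole. Three or four green ones are present
- orange0: sample tube: amber glass tube, 22 mm diameter with a round bottom, orange screw cap 32 mm diameter and 30 mm tall on top; 105 mm long in all, 45 g. Origin at the bottom tip, z along the tube to the cap; the cap's underside is at z = 75 mm, its top at 105 mm. It hangs by its cap in a hole. Finished; one or two are present
- orange1: sample tube: amber glass tube, 22 mm diameter with a round bottom, orange screw cap 32 mm diameter and 30 mm tall on top; 105 mm long in all, 45 g. Origin at the bottom tip, z along the tube to the cap; the cap's underside is at z = 75 mm, its top at 105 mm. It hangs by its cap in a hole. Finished; one or two are present
- white0: sample tube: amber glass tube, 22 mm diameter with a round bottom, white screw cap 32 mm diameter and 30 mm tall on top; 105 mm long in all, 45 g. Origin at the bottom tip, z along the tube to the cap; the cap's underside is at z = 75 mm, its top at 105 mm. It hangs by its cap in a hole. A blank, stays in the rack
- white1: sample tube: amber glass tube, 22 mm diameter with a round bottom, white screw cap 32 mm diameter and 30 mm tall on top; 105 mm long in all, 45 g. Origin at the bottom tip, z along the tube to the cap; the cap's underside is at z = 75 mm, its top at 105 mm. It hangs by its cap in a hole. A blank, stays in the rack
- tin: bystander: closed aluminium soil tin, 57 mm diameter, 48 mm high; origin under its centre
- jar: bystander: green glass jar, 60 mm diameter, 85 mm high; origin under its centre
- switch_tip (a point): the free end of the toggle lever, the centre of its 26 mm ball, 50 mm from its pivot; the pivot lies at bath x = -128 mm, y = 0, 62 mm above the table; friction is light (2 N at the ball)
Things that resemble listed ones, but are neither listed nor needed, are in the scene too. What is shaped like the orange0 but pink is not meant. Leave any black look-alike of the green3 alone.

How it is judged:
On the way, in this order (a step that is already met when the one before it is completed fails the run):
1. the tube plate lies level on the ledge, one edge under the lip, let go (x of plate in the frame of bath between -0.007 and 0.007 m and y of plate in the frame of bath between -0.008 and 0.008 m and z of plate in the frame of bath between 0.085 and 0.0935 m and angle between plate's own z axis and vertical below 0.04 rad and contact force between the fingers and plate below 0.3 N), for 0.3 s.
2. every green-capped tube hangs home in a hole of the plate in the bath (x of plate in the frame of bath between -0.007 and 0.007 m and y of plate in the frame of bath between -0.008 and 0.008 m and z of plate in the frame of bath between 0.085 and 0.0935 m and angle between plate's own z axis and vertical below 0.04 rad and x of green0 in the frame of plate between -0.06 and 0.06 m and y of green0 in the frame of plate between -0.08 and 0.08 m and z of each of green0, green1, green2, green3 in the frame of plate below -0.062 m and angle between each of green0, green1, green2, green3's own z axis and vertical below 0.15 rad and x of green1 in the frame of plate between -0.06 and 0.06 m and y of green1 in the frame of plate between -0.08 and 0.08 m and x of green2 in the frame of plate between -0.06 and 0.06 m and y of green2 in the frame of plate between -0.08 and 0.08 m and x of green3 in the frame of plate between -0.06 and 0.06 m and y of green3 in the frame of plate between -0.08 and 0.08 m), for 0.3 s.
3. the switch is on (value of joint switch above 0.85 rad), for 0.2 s.
At the end, for the whole second after the job is handed in: Plate on the ledge (within 7 mm x, 8 mm y of centre, underside under 93.5 mm, tilt < 0.04 rad); each green tube hangs in a plate hole, tip 62 mm or more below its underside, tilt < 0.15; white and orange tubes hang in the level rack; switch past 0.85 rad; all at rest (all of step 2 and x of white0 in the frame of rack between -0.05 and 0.05 m and y of white0 in the frame of rack between -0.06 and 0.06 m and z of each of white0, white1, orange0, orange1 in the frame of rack below 0.026 m and angle between each of white0, white1, orange0, orange1's own z axis and vertical below 0.2 rad and x of white1 in the frame of rack between -0.05 and 0.05 m and y of white1 in the frame of rack between -0.06 and 0.06 m and x of orange0 in the frame of rack between -0.05 and 0.05 m and y of orange0 in the frame of rack between -0.06 and 0.06 m and x of orange1 in the frame of rack between -0.05 and 0.05 m and y of orange1 in the frame of rack between -0.06 and 0.06 m and value of joint switch above 0.85 rad and angle between rack's own z axis and vertical below 0.05 rad and linear speed of each of green0, green1, green2, green3, orange0, orange1, plate, rack below 0.02 m/s); the robot touches nothing.
It fails at once if a white-capped tube is lifted out of the rack (z of any of white0, white1 in the frame of rack above 0.06 m).
It fails at once if the soil tin or the jar is shifted more than 40 mm or knocked over (distance of any of tin, jar from where it was at the start of the episode above 0.04 m or angle between any of tin, jar's own z axis and vertical above 0.5 rad).
Of orange0, orange1 only 1 to 2 are there at a start; the rules pass over those that are not, and their reading is None.
Of green0, green1, green2, green3 only 3 to 4 are there at a start; the rules pass over those that are not, and their reading is None.
At some moment in a run one of rack, plate may be knocked a few centimetres aside while the robot is not near it.
It also fails if it takes over 210 s, if anything falls off the work surface, if the arm or the gripper's body presses on something with over 40 N, if the wrist force passes 120 N, or if a joint passes its speed limit or range.

## Robot

A 7-joint arm with a two-finger parallel gripper is mounted at the origin on the work surface. World frame = base frame: x ahead of the robot, y to its left, z up, the work surface at z = 0. Lengths are in m, angles in rad, forces in N, time in s.
With the tool pointing down it reaches from about 0.425 to 0.875 m from the base axis. Payload 9.9 kg.
Tool frame: the origin (TCP) lies midway between the tips of the shut fingers; the grasp point (between the pads) lies 19 mm behind it; z points along the fingers, y is the direction in which the jaws open and shut (so a half turn about z gives the same grasp; the last joint's range is limited). The gripper opens to 85 mm and grips with 20 to 120 N. Pads are 22 mm wide; open, the fingers measure 114 mm over their backs; the gripper's body (76 mm by 85 mm) begins 54 mm behind the grasp point. The pads swing forward as they close: fully open they stand 13 mm farther back than shut.
Start: joints at [-1.433, 0.576, 0.025, 1.437, -0.015, 1.129, -0.057], TCP at [0.148, 0.658, 0.231] pointing down, gripper open.
Joint ranges: [-2.76, 2.76], [-0.34, 2.15], [-1.52, 1.57], [0.19, 2.46], [-1.09, 4.23], [0.17, 1.99], [-2.82, 2.82]. Speed limits (rad/s): [2.22, 2.22, 3.01, 3.01, 3.14, 3.14, 3.14].

## Interface

Orientations are given as a unit quaternion [w, x, y, z].
In Python, from workcell import robot, vision, ticket gives the robot as it stands.
- The arm moves only by the tool step_arm, never from a script. Its argument "rows" is text: rows parted by semicolons, each of 5 numbers parted by spaces: the shift along the world's x, y, z in cm, then the turn about the world's z in degrees, then the closure, from 0 (fully open) to 1 (shut). A call has 1 to 12 rows; each row shifts and turns the commanded pose from where the row before left it; what a row does not reach is not made up. A row lasts 1/10 s, in which the tool goes at most 50 mm and 8.59 degrees, less where a joint would pass 70% of its speed; a pose out of reach is approached as far as the arm can. A call with a gripper value outside its range is refused whole. The fingers move at their own pace and stop on an object; "squeeze" is the grip in N (left out, the last holds). Time passes only in rows, so rows that do not move let the fingers close. It gives the time, the measured TCP pose, the force and the opening at its end, in the units of the state.
- robot.sense(): the state, without advancing time (a new reading comes with each control period).
- vision.read_camera(name): name is "side" or "top" or "wrist"; returns the picture (480x640x3 uint8, red, green, blue); there is no depth.
- vision.camera_info(name): a dict with "fx", "fy", "cx", "cy" (pixels), "distortion" ([k1, k2, p1, p2, k3] as OpenCV has them; the pictures are not rectified), "rvec" (rotation vector, rad) and "tvec" (3), from world to camera coordinates, as OpenCV has them. Camera axes: x right, y down, z forward; pixel columns grow to the right and rows downward; lengths in m; the calibration is good to about 2 mm. A picture is of the moment at which its call begins: read the wrist's pose just before it. camera_info takes no time and is no camera call; for the wrist camera it gives the pose at the moment of the call.
- ticket.hand_in(): hands the job in, once; it reports no verdict.
The state is a dict: "time_s": time; "qpos": joint angles; "joint_velocities": joint speeds; "joint_torque": joint torques, N m; "tcp_pos": TCP position; "orientation": TCP orientation; "force": force on the tool from outside, world axes, zero at the start; "torque": the same for the moment, N m; "width": opening from 0.0 (shut) to 1.0 (fully open).
Only numpy, scipy, OpenCV 4.12 (cv2) and the standard library are available. Lean on these libraries where they do the work, as an engineer would, in place of code of your own. Each camera call takes 0.05 s, during which the arm holds its last target. There are 200 camera calls.

## Working session

There is one attempt and no reset: what is moved stays moved. The work goes in short steps, Python scripts to look and compute and a tool call to move; the robot and the scene stay as the last step left them, time stands still between calls to the robot, and variables do not carry over. Pictures are saved under pics/ and viewed, about 12 in all and at most 16, crops included, and the job is handed in when it is done.

Besides the shell and the picture viewer there is one more tool, called after "Request:" as name(argument=value, ...) on one line, values as JSON. step_arm: Moves the arm, as the interface text tells. Its arguments: {"type":"object","properties":{"rows":{"type":"string"},"squeeze":{"type":"number"}},"required":["rows"]}

```bash
mkdir -p pics; ls
cat > h.py <<'E'
import numpy as np, cv2
from workcell import robot, vision, ticket
def cam(n):
    i=vision.camera_info(n); K=np.array([[i['fx'],0,i['cx']],[0,i['fy'],i['cy']],[0,0,1.]])
    return K,np.array(i['distortion'],float),np.array(i['rvec'],float),np.array(i['tvec'],float)
def snap(n,f=None):
    c=cam(n); im=vision.read_camera(n)
    if f: cv2.imwrite('pics/'+f,im[:,:,::-1])
    return im,c
def ray(c,uv):
    K,d,r,t=c; p=cv2.undistortPoints(np.array(uv,float).reshape(-1,1,2),K,d).reshape(-1,2)
    R=cv2.Rodrigues(r)[0]; D=np.c_[p,np.ones(len(p))]@R; return -R.T@t.ravel(),D
def onz(c,uv,z):
    o,D=ray(c,uv); return o+D*((z-o[2])/D[:,2])[:,None]
def proj(c,P):
    K,d,r,t=c; return cv2.projectPoints(np.array(P,float).reshape(-1,1,3),r,t,K,d)[0].reshape(-1,2)
E
python3 - <<'E'
from h import *
for n in('top','side','wrist'):
    im,c=snap(n,n+'0.png'); o,D=ray(c,[[320,240]]); print(n,o.round(3),D.round(2))
a=cv2.imread('pics/top0.png')
print(robot.sense())
E
```

```text
pics
top [ 0.258 -0.035  1.535] [[ 0.22 -0.01 -0.98]]
side [-0.057 -0.817  0.897] [[ 0.48  0.62 -0.62]]
wrist [0.076 0.676 0.372] [[ 0.3  -0.05 -0.95]]
{'time_s': 0.15, 'qpos': array([-1.4328092 ,  0.5763432 ,  0.02485826,  1.43771885, -0.01499522,
        1.12900419, -0.05652499]), 'joint_velocities': array([-0.0014509 , -0.0018461 ,  0.00112873, -0.00337204,  0.00033873,
        0.00134274,  0.00058784]), 'joint_torque': array([ 3.12118631e-03, -7.66269350e+01,  2.25289844e+00, -2.86181974e+01,
        1.55442569e-02,  9.81717749e-03,  6.45133491e-05]), 'tcp_pos': array([0.14840199, 0.65812746, 0.23063673]), 'orientation': array([-3.56695643e-05,  1.10665486e-01,  9.93857502e-01, -6.43444537e-04]), 'force': array([-0.30747478,  0.49546097, -0.24374836]), 'torque': array([ 0.04961496, -0.03452461, -0.03878763]), 'width': 0.9975874840556342}
```

View pics/top0.png

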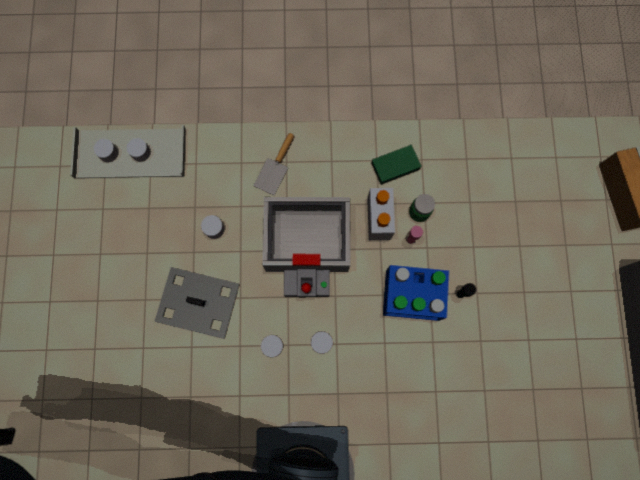

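View pics/side0.png

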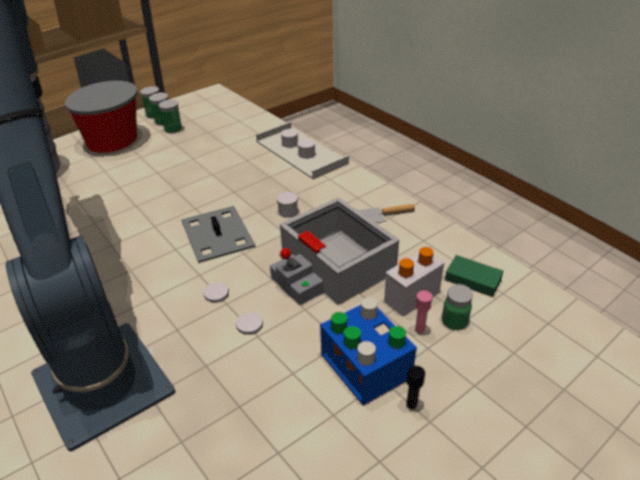

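Top view: the bath is at (307,232) with the red lip at (306,260) and the switch ball at (306,288). The plate is at (197,301) and the cooler at (382,215), with two orange caps. The blue rack at (417,293) holds 3 green, 2 white and has one free hole at (420,277).

Look-alikes to leave alone: pink tube (415,233), black tube (467,290), white discs (272,346) and (321,342), white caps on a tray (106,150) and (138,150), and loose whitish cylinder (212,227).

```bash
cat >> h.py <<'E'
HSV=dict(green=((45,110,50),(80,255,255)),orange=((8,160,110),(18,255,255)),blue=((105,150,60),(125,255,255)),red=((0,170,90),(4,255,255)))
def blobs(im,col,amin=20):
    lo,hi=HSV[col]; m=cv2.inRange(cv2.cvtColor(im,cv2.COLOR_RGB2HSV),lo,hi)
    n,l,s,ce=cv2.connectedComponentsWithStats(m); return [(ce[i].round(1),int(s[i,4]),s[i,:4].tolist()) for i in range(1,n) if s[i,4]>=amin],m
E
python3 - <<'E'
from h import *
im=cv2.imread('pics/top0.png')[:,:,::-1].copy(); c=cam('top')
for col,z in(('green',.115),('orange',.112),('red',.11),('blue',.09)):
    for ce,a,b in blobs(im,col)[0]: print(col,ce,a,b,onz(c,[ce],z)[0].round(3))
h=cv2.cvtColor(im,cv2.COLOR_RGB2HSV)
for p in [(302,213),(258,240),(180,300),(390,210),(306,288)]: print(p,h[p[1],p[0]])
cr=im[180:345,145:485]; cr=cv2.resize(cr,None,fx=2.35,fy=2.35,interpolation=cv2.INTER_CUBIC); cv2.imwrite('pics/c1.png',cr[:,:,::-1])
E
```

```text
green [396.2 163. ] 935 [373, 146, 47, 35] [ 0.775 -0.257  0.115]
green [438.5 277.2] 120 [433, 271, 12, 13] [ 0.474 -0.348  0.115]
green [323.5 284.2] 28 [321, 282, 6, 6] [ 0.462 -0.062  0.115]
green [400.3 301.9] 126 [394, 296, 13, 13] [ 0.415 -0.25   0.115]
green [418.5 303.6] 122 [413, 298, 12, 13] [ 0.41  -0.295  0.115]
orange [631.8 173. ] 698 [618, 149, 22, 66] [ 0.738 -0.869  0.112]
orange [382.8 195.6] 94 [378, 191, 11, 10] [ 0.689 -0.219  0.112]
orange [383.9 218.2] 100 [378, 213, 12, 11] [ 0.629 -0.219  0.112]
red [305.8 259.2] 267 [293, 254, 27, 11] [ 0.527 -0.019  0.11 ]
red [305.7 287.2] 40 [302, 284, 8, 8] [ 0.456 -0.018  0.11 ]
blue [415.8 293.1] 2052 [386, 266, 62, 54] [ 0.439 -0.294  0.09 ]
(302, 213) [13 24 97]
(258, 240) [ 27  42 129]
(180, 300) [36 16 82]
(390, 210) [120  11 140]
(306, 288) [  2 247 124]
```

View pics/c1.png

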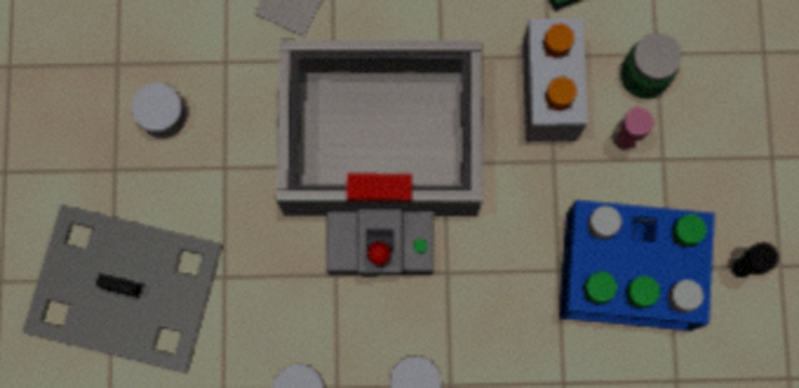

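Run:
```python
from h import *
c=cam('top'); f=lambda q:np.array(q)/2.35+[145,180]-.3
print('rim',onz(c,f([(280,43),(482,43),(482,202),(277,202)]),.098).round(4))
P=onz(c,f([(79,236),(190,262),(169,340),(56,312)]),.006); print('holes',P.round(4),P.mean(0).round(4))
print('sides',[np.linalg.norm(P[i]-P[(i+1)%4]).round(3) for i in range(4)])
d=(P[0]-P[1])+(P[3]-P[2]); print('plate y yaw deg',np.degrees(np.arctan2(-d[0],d[1])))
print('handle',onz(c,f([(120,286)]),.035).round(4))
print('lip edge corners',onz(c,f([(347,174),(412,174)]),.110).round(4))
print('rackcorn',onz(c,f([(576,202),(714,212),(706,318),(567,309)]),.093).round(4))
```

```text
rim [[ 0.6921  0.0868  0.098 ]
 [ 0.688  -0.1353  0.098 ]
 [ 0.5105 -0.1297  0.098 ]
 [ 0.5147  0.0901  0.098 ]]
holes [[0.4963 0.3227 0.006 ]
 [0.4642 0.1965 0.006 ]
 [0.377  0.2189 0.006 ]
 [0.4107 0.346  0.006 ]] [0.437 0.271 0.006]
sides [np.float64(0.13), np.float64(0.09), np.float64(0.132), np.float64(0.089)]
plate y yaw deg -14.547307605759817
handle [[0.4351 0.2691 0.035 ]]
lip edge corners [[ 0.5415  0.0144  0.11  ]
 [ 0.5402 -0.0551  0.11  ]]
rackcorn [[ 0.5095 -0.2313  0.093 ]
 [ 0.4957 -0.3794  0.093 ]
 [ 0.3822 -0.3633  0.093 ]
 [ 0.3946 -0.2165  0.093 ]]
```

Request:
step_arm(rows="2.4 -3.2 0 -0.2 0;2.4 -3.2 0 -0.2 0;2.4 -3.2 0 -0.2 0;2.4 -3.2 0 -0.2 0;2.4 -3.2 0 -0.2 0;2.4 -3.2 0 -0.2 0;2.4 -3.2 0 -0.2 0;2.4 -3.2 0 -0.2 0;2.4 -3.2 0 -0.2 0;2.4 -3.2 0 0 0;2.4 -3.2 -1 0 0;2.4 -3.2 -1 0 0", squeeze=20)

```text
time_s: 1.35
tcp_pos: [0.4373, 0.2732, 0.2113]
orientation: [0.0, 0.126, 0.992, 0.0]
force: [0.2, 0.9, 0.1]
width: 1.004
```

Run:
```python
from h import *
im,c=snap('wrist','w1.png'); s=robot.sense(); print(s['tcp_pos'],s['orientation'],s['force'],s['time_s'])
```

```text
[0.44095475 0.26597777 0.20978707] [ 8.74721584e-04  1.29948631e-01  9.91517995e-01 -2.15700809e-03] [ 1.87159838 -6.72227552 -1.35543136] 1.4
```

View pics/w1.png

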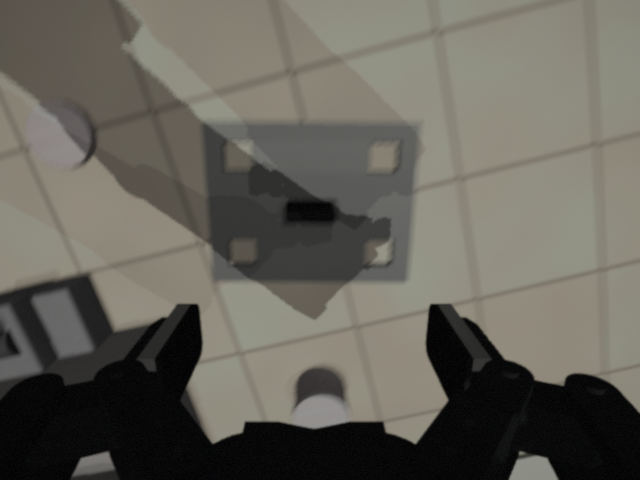

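Run:
```python
from h import *
im,c=snap('wrist'); s=robot.sense(); print(s['tcp_pos'],s['orientation'],s['force'],s['time_s'])
o,D=ray(c,[[320,240],[320,100],[500,240]]); print(o,D)
m=cv2.inRange(cv2.cvtColor(im,cv2.COLOR_RGB2GRAY),0,22); m[290:]=0
n,l,st,ce=cv2.connectedComponentsWithStats(m)
for i in range(1,n):
    if st[i,4]>100: print(ce[i],st[i],onz(c,[ce[i]],.040).round(4))
g=[(237,156),(384,156),(378,252),(243,251)]
P=onz(c,g,.004); print(P.round(4),P.mean(0)); d=(P[0]-P[1])+(P[3]-P[2]); print(np.degrees(np.arctan2(-d[0],d[1])))
```

```text
[0.43920642 0.26856377 0.21027012] [ 2.29988003e-04  1.30301657e-01  9.91472755e-01 -1.78930374e-03] [-1.07123202 -0.33862314  0.40999898] 1.45
[0.36874346 0.28669319 0.35147723] [[ 0.29721683 -0.06610729 -0.95270772]
 [-0.03855148  0.02268132 -1.05997198]
 [ 0.41761665  0.38690294 -0.95464476]]
[317.51855779 202.18239661] [296 191  51  23 943] [[0.4338 0.2713 0.04  ]]
[[0.3827 0.2111 0.004 ]
 [0.4161 0.3371 0.004 ]
 [0.5029 0.313  0.004 ]
 [0.469  0.1888 0.004 ]] [0.44266763 0.26249667 0.004     ]
164.9503512103059
```

Request:
step_arm(rows="-0.1 -0.4 -3 0 0;0 0 -4 0 0;0 0 -4 0 0;0 0 -4 0 0;0 0 -3 0 0;0 0 -1 0 0;0 0 -0.6 0 0;0 0 0 0 0")

```text
time_s: 2.25
tcp_pos: [0.4357, 0.2708, 0.0156]
orientation: [0.0, 0.126, 0.992, 0.0]
force: [1.1, 0.5, -0.2]
width: 0.998
```

Request:
step_arm(rows="0 0 0 0 0.6;0 0 0 0 1;0 0 0 0 1;0 0 0 0 1;0 0 0 0 1;0 0 0 0 1", squeeze=30)

```text
time_s: 2.85
tcp_pos: [0.4362, 0.2711, 0.0164]
orientation: [0.001, 0.126, 0.992, 0.001]
force: [-0.0, 0.5, 7.7]
width: 0.506
```

Request:
step_arm(rows="0 0 2 0 1;0 0 4 0 1;0 0 5 0 1;0 0 5 0 1;1 -1 3 0 1;2 -3 1 1 1;2 -4 0 2 1;3 -4 0 2 1;3 -4 0 3 1;3 -4 0 3 1;3 -4 0 2 1;1 -4 0 0.3 1")

```text
time_s: 4.05
tcp_pos: [0.6174, -0.0116, 0.2151]
orientation: [0.001, 0.01, 1.0, -0.0]
force: [-0.9, 0.2, -3.0]
width: 0.505
```

Request:
step_arm(rows="0.6 -1.3 0 0 1;0 0 0 0 1;0 0 0 0 1")

```text
time_s: 4.35
tcp_pos: [0.6209, -0.0217, 0.2151]
orientation: [-0.0, 0.011, 1.0, 0.0]
force: [0.6, 1.1, -2.7]
width: 0.51
```

Run:
```python
from h import *
a,_=snap('wrist'); b,_=snap('side'); s=robot.sense(); print(s['tcp_pos'],s['orientation'],s['force'],s['width'])
b=cv2.resize(b[130:330,200:440],(576,480)); o=np.hstack([cv2.resize(a,(640,480))[:,::1],b]); cv2.imwrite('pics/p1.png',cv2.resize(o,(800,316))[:,:,::-1])
```

```text
[ 0.6209478  -0.02051196  0.21529989] [-2.82454184e-04  9.43447143e-03  9.99955316e-01  5.27040559e-04] [-0.42151963  0.83017063 -3.16973094] 0.5075505042777378
```

View pics/p1.png

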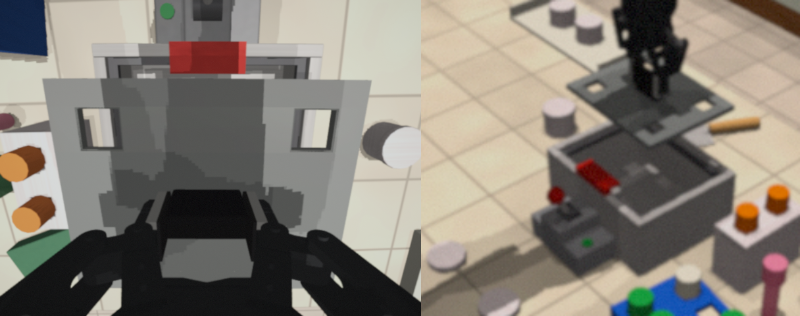

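Run:
```python
from h import *
c=cam('wrist'); k=800/1216
f=lambda q:np.array(q)/k
print('plate edge',onz(c,f([(43,80),(371,80)]),.207).round(4))
print('holes',onz(c,f([(98,128.5),(314,129)]),.206).round(4))
print('lip edge top',onz(c,f([(169,69),(246,69)]),.110).round(4), 'rim',onz(c,f([(92,44),(323,44)]),.098).round(4))
print('bath side rim back corners', proj(c,[[.622,-.02,.2]]))
```

```text
plate edge [[ 0.5455 -0.1119  0.207 ]
 [ 0.5489  0.0761  0.207 ]]
holes [[ 0.5745 -0.0844  0.206 ]
 [ 0.5771  0.0464  0.206 ]]
lip edge top [[ 0.5379 -0.0526  0.11  ]
 [ 0.5392  0.0186  0.11  ]] rim [[ 0.5132 -0.1261  0.098 ]
 [ 0.5171  0.093   0.098 ]]
bath side rim back corners [[312.84844097 295.1406998 ]]
```

Request:
step_arm(rows="0 0.1 -3 0 1;0 0 -3 0 1;0 0 -2.5 0 1;0 0 -1 0 1;0 0 0 0 1;0 0 -0.3 0 1;0 0 -0.3 0 1;0 0 0 0 1;0 0 -0.2 0 1;0 0 0 0 1", squeeze=22)

```text
time_s: 5.45
tcp_pos: [0.6216, -0.0216, 0.113]
orientation: [0.0, 0.011, 1.0, 0.0]
force: [-2.9, 0.8, 2.5]
width: 0.511
```

Run:
```python
from h import *
a,_=snap('wrist'); b,_=snap('side'); s=robot.sense(); print(s['tcp_pos'],s['orientation'],s['force'],s['width'])
b=cv2.resize(b[130:330,200:440],(576,480)); o=np.hstack([cv2.resize(a,(640,480))[:,::1],b]); cv2.imwrite('pics/p2.png',cv2.resize(o,(800,316))[:,:,::-1])
```

```text
[ 0.62158686 -0.02158165  0.11287148] [2.89468493e-04 1.06586292e-02 9.99943153e-01 2.94469862e-05] [-3.21398438  0.08054698  3.7313049 ] 0.5069730308358761
```

View pics/p2.png

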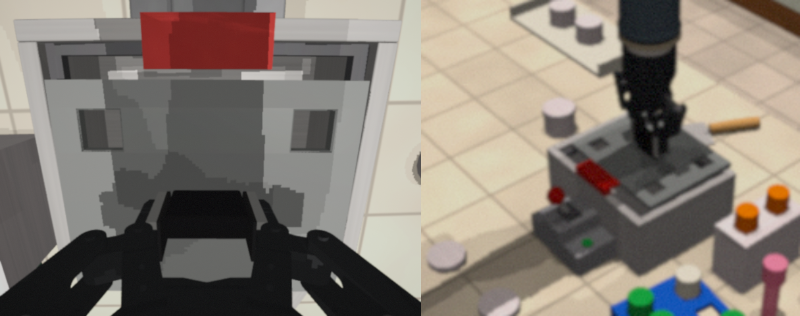

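Request:
step_arm(rows="0 0 -0.1 0 1;-0.4 0 0 0 1;-0.4 0 0 0 1;-0.3 0 0 0 1;-0.3 0 0 0 1;0 0 0 0 1")

```text
time_s: 6.15
tcp_pos: [0.6067, -0.0216, 0.1112]
orientation: [-0.0, 0.011, 1.0, -0.0]
force: [-1.5, -0.4, 1.4]
width: 0.511
```

Run:
```python
from h import *
a,c=snap('wrist','p3.png'); s=robot.sense(); print(s['tcp_pos'],s['orientation'],s['force'],s['width'])
```

```text
[ 0.60673373 -0.0215361   0.11118523] [-6.21639448e-04  1.05209808e-02  9.99944459e-01 -2.12083289e-05] [-2.11033236  0.75052383  1.33948346] 0.5096244375362856
```

View pics/p3.png

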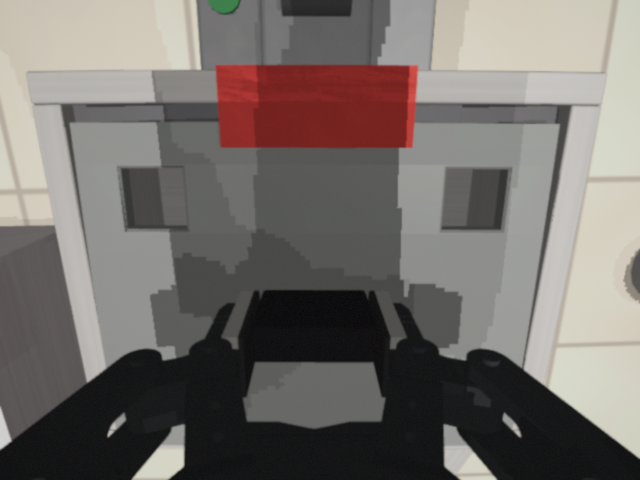

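Request:
step_arm(rows="-0.3 0 0 0 1;0 0 -0.2 0 1;0 0 -0.2 0 1;0 0 0 0 1")

```text
time_s: 6.6
tcp_pos: [0.6047, -0.0216, 0.1072]
orientation: [0.0, 0.011, 1.0, -0.0]
force: [1.1, -0.0, 1.3]
width: 0.506
```

Run:
```python
from h import *
c=cam('wrist'); s=robot.sense(); print(s['tcp_pos'],s['force'])
P=onz(cam('wrist'),[(0,0)],.1)
a,c=snap('wrist','p4.png'); g=cv2.cvtColor(a,cv2.COLOR_RGB2GRAY).astype(int)
for x in (130,470,500): print(x,g[85:150:2,x])
for y in (150,260): print(y,g[y,50:110:2],g[y,540:610:2])
```

```text
[ 0.60468003 -0.0215616   0.1071663 ] [ 1.11542585 -0.01528851  1.28831391]
130 [182 183 182 181 181 181 182 184 184 183 180 148  73 100 105 104  98 119
 146 146 147 147 146 147 146 147 147 147 147 147 147 148 147]
470 [181 180 179 180 181 183 182 180 179 179 178 152  81  65 101 104 104 108
 134 143 142 143 142 142 142 143 143 143 143 142 143 143 143]
500 [181 180 179 179 181 182 182 180 179 179 178 158  89  75 102 102 102 102
 132 143 142 142 143 142 142 142 142 142 142 142 141 142 143]
150 [183 183 181 180 180 170 129  72  69  73 133 146 145 146 146 146 146 146
 147 146 146 146 145 147 147 147 146 147 147 147] [157 158 158 158 157 157 158 157 156 147  85  72  71  71  74 127 181 195
 196 195 195 195 195 194 195 194 193 190 189 189 204 214 214 214 214]
260 [ 87  89 105 174 181 181 183 185 185 187 186 186 184 184 185 175 130  76
  75 116 146 146 146 147 146 147 146 146 147 146] [112  73  72  75  83 147 191 195 194 195 196 197 198 197 195 193 193 195
 188 204 210 210 210 210 209 210 210 210 210 210 210 210 209 210 210]
```

Request:
step_arm(rows="-0.1 0 -0.1 0 1;0 0 0 0 1;0 0 -0.1 0 1;0 0 0 0 1")

```text
time_s: 7.05
tcp_pos: [0.6042, -0.0215, 0.1063]
orientation: [0.001, 0.011, 1.0, 0.0]
force: [1.9, -0.3, 10.1]
width: 0.511
```

Run:
```python
from h import *
s=robot.sense(); print(s['tcp_pos'],s['force'])
a,c=snap('wrist'); b,_=snap('side')
b=cv2.resize(b[130:330,200:440],(576,480)); o=np.hstack([cv2.resize(a,(640,480))[:,::1],b]); cv2.imwrite('pics/p5.png',cv2.resize(o,(800,316))[:,:,::-1])
```

```text
[ 0.60421662 -0.02150288  0.10632801] [ 1.85284374 -0.34411363 10.08663796]
```

View pics/p5.png

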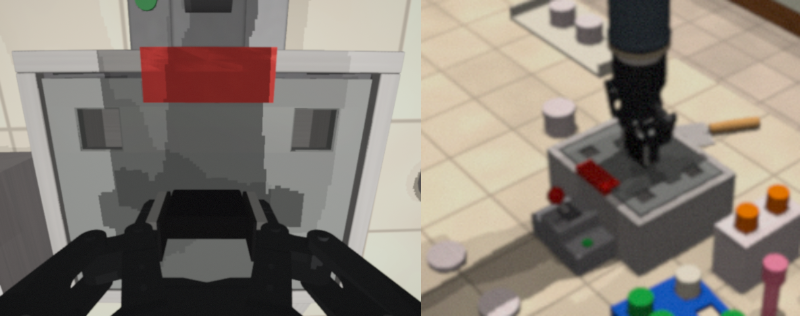

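Request:
step_arm(rows="0 0 0 0 0.3;0 0 0 0 0.2;0 0 0 0 0.1;0 0 3 0 0.1;0 0 5 0 0.2;0 0 5 0 0.2;-3 0 3 0 0.2;-5 0 0 0 0.2;0 0 0 0 0.2")

```text
time_s: 8.05
tcp_pos: [0.5162, -0.0222, 0.2649]
orientation: [-0.003, 0.011, 1.0, -0.0]
force: [1.6, 0.0, 0.1]
width: 0.801
```

Run:
```python
from h import *
s=robot.sense(); print(s['tcp_pos'],s['force'],s['width'])
a,c=snap('wrist','p6.png'); t,_=snap('top','t2.png')
```

```text
[ 0.51623047 -0.02222532  0.26491217] [1.62440613 0.0324797  0.10394594] 0.8009125768912855
```

View pics/p6.png

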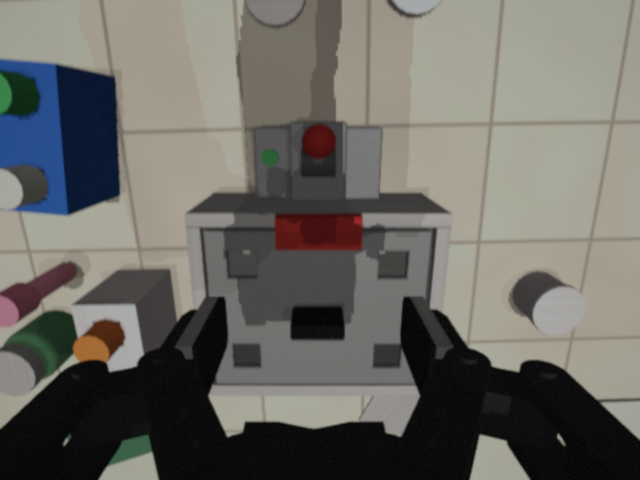

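Run:
```python
from h import *
c=cam('wrist')
P=onz(c,[(242.5,264),(392.5,264.5),(387,356),(247,356)],.098); print(P.round(4),P.mean(0)); print([np.linalg.norm(P[i]-P[(i+1)%4]).round(4) for i in range(4)])
Q=onz(c,[(188,212),(449,212)],.098);print('near rim',Q.round(4),Q.mean(0)); Q=onz(c,[(203,230),(437,230)],.098);print('plate edge',Q.mean(0))
print('far rim inner',onz(c,[(318,384),(318,394)],.098))
im,_=snap('top') 
for col,z in(('green',.118),('orange',.115)):
    for ce,a,b in blobs(im,col)[0]: print(col,ce,a,b,onz(cam('top'),[ce],z)[0].round(3))
```

```text
[[ 0.5662 -0.0825  0.098 ]
 [ 0.5692  0.0461  0.098 ]
 [ 0.6602  0.0447  0.098 ]
 [ 0.6575 -0.0853  0.098 ]] [ 0.61326677 -0.01926495  0.098     ]
[np.float64(0.1286), np.float64(0.091), np.float64(0.13), np.float64(0.0914)]
near rim [[ 0.5195 -0.1242  0.098 ]
 [ 0.5238  0.0909  0.098 ]] [ 0.52169106 -0.01662383  0.098     ]
plate edge [ 0.53715577 -0.0156251   0.098     ]
far rim inner [[ 0.68975237 -0.0198773   0.098     ]
 [ 0.70123427 -0.02006806  0.098     ]]
green [396.  163.1] 945 [373, 146, 47, 35] [ 0.774 -0.256  0.118]
green [438.4 277.3] 121 [433, 271, 12, 13] [ 0.474 -0.347  0.118]
green [400.3 301.9] 128 [394, 296, 13, 13] [ 0.414 -0.25   0.118]
green [418.6 303.6] 123 [413, 298, 12, 13] [ 0.409 -0.294  0.118]
orange [631.7 172.8] 723 [618, 149, 22, 66] [ 0.738 -0.867  0.115]
orange [382.8 195.6] 96 [377, 191, 12, 11] [ 0.688 -0.219  0.115]
orange [383.7 218.3] 103 [378, 213, 12, 11] [ 0.628 -0.218  0.115]
```

Run:
```python
from h import *
s=robot.sense(); print(s['qpos'].round(3),s['tcp_pos'])
```

```text
[-0.129  0.321  0.111  1.784 -0.041  1.038  1.546] [ 0.52366026 -0.02142093  0.26545091]
```

Request:
step_arm(rows="-1 -2 0 -8.5 0.35;-1 -2 0 -8.5 0.35;-1 -2 0 -8.5 0.35;-1 -2 0 -8.5 0.35;-1 -2 0 -8.5 0.35;-1 -2 0 -8.5 0.35;-1 -2 0 -8.5 0.35;-1 -2 0 -8.5 0.35;-1 -2 0 -8.5 0.35;-1 -2 0 -8.5 0.35;-1 -2.4 0 -8.5 0.35;0 -0.4 0 -0.5 0.35")

```text
time_s: 9.4
tcp_pos: [0.413, -0.2527, 0.2653]
orientation: [0.001, 0.741, 0.671, -0.001]
force: [-0.2, 0.0, 1.0]
width: 0.649
```

Request:
step_arm(rows="0 0 -2 0 0.35;0 0 -2 0 0.35;0 0 0 0 0.35;0 0 0 0 0.35")

```text
time_s: 9.8
tcp_pos: [0.4142, -0.2495, 0.2253]
orientation: [-0.0, 0.738, 0.675, -0.0]
force: [0.9, -0.1, 0.8]
width: 0.651
```

```bash
cat >> h.py <<'E'
def look(zt,cols=('green',),f=None,n='wrist',amin=150):
    im,c=snap(n,f); s=robot.sense(); t=s['tcp_pos']; print('tcp',t.round(4),'q',s['orientation'].round(3),'w',round(float(s['width']),3),'F',s['force'].round(1),'t',s['time_s'])
    for col in cols:
        for ce,a,b in blobs(im,col,amin)[0]: print(col,ce,a,b,onz(c,[ce],zt)[0].round(4))
    return im,c
E
python3 - <<'E'
from h import *
look(.115,('green','blue'),'g1.png')
E
```

```text
tcp [ 0.4143 -0.2497  0.2258] q [ 0.     0.738  0.675 -0.   ] w 0.648 F [ 0.5 -0.8  0.6] t 9.85
green [314.9 234. ] 1667 [292, 212, 46, 45] [ 0.415  -0.2497  0.115 ]
green [313.  295.9] 1447 [291, 276, 44, 41] [ 0.4096 -0.2957  0.115 ]
blue [359.  260.9] 15757 [282, 182, 165, 184] [ 0.4439 -0.2719  0.115 ]
```

View pics/g1.png

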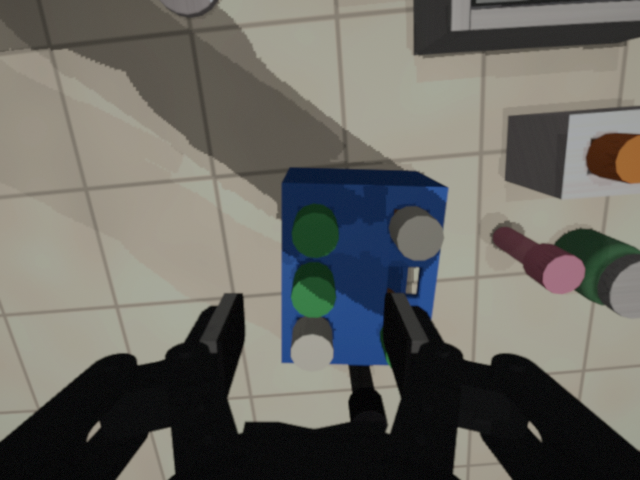

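The wrist view puts the first green cap at pixel (315,234), which gives (0.415, -0.250) and matches the top view. The jaws line up with rack x and sit clear of the neighbours. Gripping now.

Request:
step_arm(rows="0 0 -3 0 0.35;0 0 -4 0 0.35;0 0 -3 0 0.35;0 0 -2 0 0.35;0 0 -0.9 0 0.35;0 0 0 0 0.35;0 0 0 0 1;0 0 0 0 1;0 0 0 0 1;0 0 0 0 1;0 0 0 0 1", squeeze=35)

```text
time_s: 10.95
tcp_pos: [0.4143, -0.25, 0.0976]
orientation: [0.001, 0.738, 0.674, 0.001]
force: [-0.6, 0.6, 8.2]
width: 0.357
```

Request:
step_arm(rows="0 0 2 0 1;0 0 4 0 1;0 0 4 0 1;0 0 3 0 1;3 2 0.5 0 1;3 2 0 0 1;3 2 0 0 1;3 2 0 0 1;3 2 0 0 1;3 2 0 0 1;3 2 0 0 1;2.3 2.4 0 0 1")

```text
time_s: 12.15
tcp_pos: [0.648, -0.0849, 0.232]
orientation: [0.001, 0.739, 0.674, 0.0]
force: [-0.0, 0.1, -0.6]
width: 0.363
```

Request:
step_arm(rows="0 0 0 0 1;0 0 0 0 1;0 0 0 0 1")

```text
time_s: 12.45
tcp_pos: [0.6457, -0.0867, 0.2318]
orientation: [0.0, 0.739, 0.674, -0.0]
force: [-0.9, 0.3, 0.3]
width: 0.363
```

Run:
```python
from h import *
im,c=look(.2,('green',),'h1.png')
print(proj(c,[[.6504,.0436,.098],[.6476,-.0864,.098],[.5604,.0455,.098],[.5576,-.0846,.098]]).round(0))
```

```text
tcp [ 0.6457 -0.0868  0.2319] q [ 0.     0.739  0.674 -0.   ] w 0.358 F [-0.  -0.2 -0.6] t 12.5
green [114.9 198.4] 205 [107, 190, 18, 17] [ 0.5586 -0.038   0.2   ]
green [313.7 324.3] 7601 [270, 268, 88, 110] [ 0.6437 -0.1109  0.2   ]
[[302.  30.]
 [316. 224.]
 [165.  41.]
 [195. 232.]]
```

View pics/h1.png

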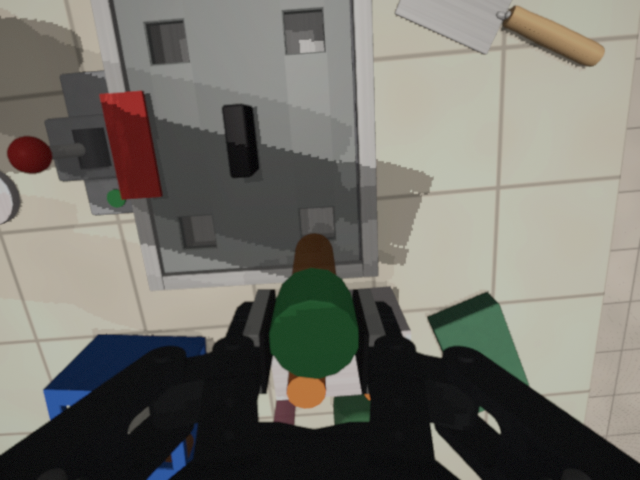

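Request:
step_arm(rows="0.3 0 -2 0 1;0 0.1 -2 0 1;0 0 -2 0 1;0 0 0 0 1;0 0 -1 0 1;0 0 -1 0 1;0 0 -1 0 1;0 0 0 0 1")

```text
time_s: 13.3
tcp_pos: [0.649, -0.0847, 0.14]
orientation: [-0.0, 0.739, 0.674, -0.001]
force: [-0.7, -1.8, -1.9]
width: 0.363
```

Request:
step_arm(rows="0 0 -1 0 1;0 0 -1 0 1;0 0 -1 0 1;0 0 -0.5 0 1;0 0 -0.3 0 1;0 0 -0.2 0 1;0 0 0 0 1")

```text
time_s: 14.0
tcp_pos: [0.6493, -0.0846, 0.1026]
orientation: [-0.0, 0.739, 0.674, 0.0]
force: [-5.4, 0.2, 13.3]
width: 0.359
```

Request:
step_arm(rows="0 0 0 0 0.35;0 0 0 0 0.35;0 0 3 0 0.35;0 0 5 0 0.35;-3 -2.6 4.5 0 0.35;-3 -2.6 0 0 0.35;-3 -2.6 0 0 0.35;-3 -2.6 0 0 0.35;-3 -2.6 0 0 0.35;-3 -2.7 0 0 0.35;-3 -2.7 0 0 0.35;-3 -2.7 0 0 0.35")

```text
time_s: 15.2
tcp_pos: [0.4135, -0.2918, 0.2188]
orientation: [0.0, 0.738, 0.674, 0.0]
force: [0.2, -0.1, 0.0]
width: 0.646
```

Request:
step_arm(rows="0 0 0 0 0.35;0 0 0 0 0.35;0 0 0 0 0.35")

```text
time_s: 15.5
tcp_pos: [0.4155, -0.2904, 0.2187]
orientation: [-0.0, 0.738, 0.675, 0.0]
force: [0.3, -0.5, 0.0]
width: 0.649
```

Run:
```python
from h import *
im,c=look(.115,('green','blue'),'g2.png')
look(.118,('green',),'t3.png','top',60)
```

```text
tcp [ 0.4156 -0.2902  0.2186] q [-0.     0.738  0.675  0.   ] w 0.651 F [ 0.   0.7 -0.5] t 15.55
green [304.8 243. ] 1747 [281, 214, 48, 53] [ 0.4093 -0.2941  0.115 ]
green [414.4 297.4] 356 [395, 287, 32, 26] [ 0.482  -0.3408  0.115 ]
blue [351.1 210.8] 22759 [272, 124, 175, 203] [ 0.4415 -0.2749  0.115 ]
tcp [ 0.4155 -0.2902  0.2186] q [-0.     0.738  0.675  0.   ] w 0.652 F [-0.1 -0.3 -0.1] t 15.6
green [396.1 163.1] 949 [373, 146, 47, 35] [ 0.7736 -0.2565  0.118 ]
green [330.9 210.3] 129 [325, 204, 13, 13] [ 0.6504 -0.0849  0.118 ]
```

Request:
step_arm(rows="-0.6 -0.4 -2 0 0.35;0 0 -4 0 0.35;0 0 -3 0 0.35;0 0 -2 0 0.35;0 0 -1.1 0 0.35;0 0 0 0 0.35;0 0 0 0 0.35")

```text
time_s: 16.3
tcp_pos: [0.409, -0.2953, 0.0983]
orientation: [0.0, 0.738, 0.674, 0.0]
force: [-0.5, -0.6, 0.4]
width: 0.649
```

Request:
step_arm(rows="0 0 0 0 1;0 0 0 0 1;0 0 0 0 1;0 0 0 0 1;0 0 0 0 1")

```text
time_s: 16.8
tcp_pos: [0.4091, -0.2955, 0.0989]
orientation: [0.001, 0.738, 0.674, 0.0]
force: [-0.7, 0.9, 5.5]
width: 0.36
```

Request:
step_arm(rows="0 0 2 0 1;0 0 4 0 1;0 0 4 0 1;0 0 2.5 0 1;1.5 2 0 0 1;2 3 0 0 1;2 3 0 0 1;2 3 0 0 1;2 3 0 0 1;2 3 0 0 1;2 3 0 0 1;1.5 1.1 0 0 1")

```text
time_s: 18.0
tcp_pos: [0.5599, -0.0801, 0.2232]
orientation: [-0.0, 0.737, 0.676, 0.001]
force: [-0.6, 0.2, -0.0]
width: 0.363
```

Request:
step_arm(rows="0 0 0 0 1;0 0 0 0 1;0 0 0 0 1;0 0 0 0 1")

```text
time_s: 18.4
tcp_pos: [0.5578, -0.0853, 0.2231]
orientation: [0.0, 0.739, 0.674, 0.0]
force: [-0.2, 0.2, -0.7]
width: 0.361
```

Run:
```python
from h import *
im,c=look(.2,('green',),'h2.png')
p=proj(c,[[.6504,.0436,.098],[.6476,-.0864,.098],[.5604,.0455,.098],[.5576,-.0846,.098]]).round(0).astype(int); print(p.tolist())
cv2.imwrite('pics/h2c.png',cv2.resize(im[:300,100:500],None,fx=2,fy=2)[:,:,::-1])
```

```text
tcp [ 0.5579 -0.0851  0.2231] q [0.    0.739 0.674 0.   ] w 0.359 F [-0.3  1.  -0.3] t 18.45
green [212.  192.1] 245 [203, 184, 18, 17] [ 0.5183 -0.0365  0.2   ]
green [449.5 219.5] 2337 [421, 193, 58, 54] [ 0.6207 -0.0582  0.2   ]
green [313.4 321.1] 7462 [270, 266, 88, 107] [ 0.5562 -0.1028  0.2   ]
[[443, 16], [439, 218], [298, 27], [313, 227]]
```

View pics/h2c.png

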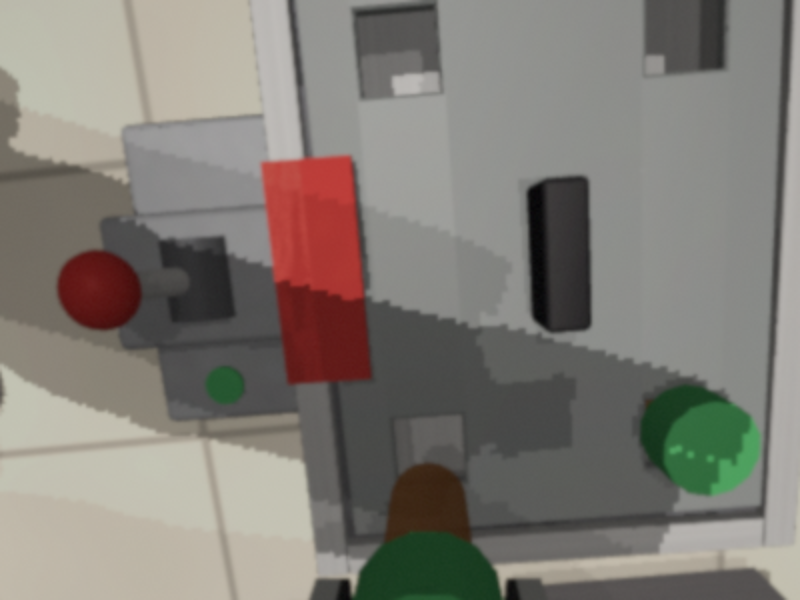

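Request:
step_arm(rows="0.1 0.1 -2 0 1;0 0 -2 0 1;0 0 -1 0 1;0 0 0 0 1;0 0 -1 0 1;0 0 -1 0 1;0 0 -1 0 1;0 0 0 0 1")

```text
time_s: 19.25
tcp_pos: [0.5589, -0.0833, 0.1415]
orientation: [-0.001, 0.739, 0.674, -0.001]
force: [0.1, -1.5, -0.9]
width: 0.358
```

Request:
step_arm(rows="0 0 -1 0 1;0 0 -1 0 1;0 0 -1 0 1;0 0 -0.5 0 1;0 0 -0.3 0 1;0 0 -0.2 0 1;0 0 -0.1 0 1;0 0 0 0 1")

```text
time_s: 20.05
tcp_pos: [0.5593, -0.0835, 0.1037]
orientation: [0.0, 0.739, 0.674, 0.001]
force: [-8.0, -0.2, 23.8]
width: 0.361
```

Request:
step_arm(rows="0 0 0 0 0.35;0 0 0 0 0.35;0 0 3 0 0.35;0 0 5 0 0.35;-1 -3.5 3.5 0 0.35;-1 -3.5 0 0 0.35;-1 -3.5 0 0 0.35;-1 -3.5 0 0 0.35;-1 -3.5 0 0 0.35;-1 -3.5 0 0 0.35;-1 -3 0 0 0.35;-1.5 -2.4 0 0 0.35")

```text
time_s: 21.25
tcp_pos: [0.4745, -0.3483, 0.2161]
orientation: [0.0, 0.739, 0.674, -0.0]
force: [1.4, -0.0, -0.3]
width: 0.649
```

Request:
step_arm(rows="0 0 0 0 0.35;0 0 0 0 0.35;0 0 0 0 0.35;0 0 0 0 0.35")

```text
time_s: 21.65
tcp_pos: [0.4754, -0.3455, 0.2162]
orientation: [-0.0, 0.738, 0.675, 0.0]
force: [-0.8, 0.4, 0.3]
width: 0.648
```

Run:
```python
from h import *
im,c=look(.115,('green','blue'),'g3.png')
look(.118,('green',),'t4.png','top',60)
```

```text
tcp [ 0.4754 -0.3457  0.2163] q [-0.     0.738  0.675  0.   ] w 0.65 F [-0.1  0.2 -0.2] t 21.7
green [310.8 239.6] 1809 [287, 210, 48, 54] [ 0.4736 -0.3465  0.115 ]
blue [260.  146.2] 29421 [166, 44, 188, 224] [ 0.4479 -0.2838  0.115 ]
tcp [ 0.4752 -0.3459  0.2163] q [-0.     0.738  0.675  0.   ] w 0.649 F [ 0.2  0.2 -0.3] t 21.75
green [396.1 163.1] 952 [373, 146, 47, 35] [ 0.7736 -0.2565  0.118 ]
green [330.8 210.4] 127 [325, 204, 13, 13] [ 0.6502 -0.0846  0.118 ]
green [330.9 245.1] 132 [325, 239, 13, 13] [ 0.5602 -0.0827  0.118 ]
```

Request:
step_arm(rows="-0.15 -0.1 -2 0 0.35;0 0 -4 0 0.35;0 0 -3 0 0.35;0 0 -2 0 0.35;0 0 -0.8 0 0.35;0 0 0 0 0.35;0 0 0 0 1;0 0 0 0 1;0 0 0 0 1;0 0 0 0 1;0 0 0 0 1")

```text
time_s: 22.85
tcp_pos: [0.4738, -0.3484, 0.0998]
orientation: [0.001, 0.739, 0.674, 0.0]
force: [-0.6, 1.3, 6.9]
width: 0.362
```

Request:
step_arm(rows="0 0 2 0 1;0 0 4 0 1;0 0 4 0 1;0 0 3 0 1;1.5 3 0 0 1;1.5 4 0 0 1;1.5 4 0 0 1;2 4 0 0 1;2 4 0 0 1;2 4 0 0 1;2 4 0 0 1;2 4 0 0 1")

```text
time_s: 24.05
tcp_pos: [0.6187, -0.0361, 0.2291]
orientation: [0.0, 0.739, 0.674, 0.0]
force: [0.2, -0.2, -0.1]
width: 0.361
```

Request:
step_arm(rows="2 4 0 0 1;1.2 3 0 0 1;0 1 0 0 1;0 0 0 0 1;0 0 0 0 1;0 0 0 0 1")

```text
time_s: 24.65
tcp_pos: [0.6497, 0.0398, 0.229]
orientation: [0.0, 0.739, 0.673, -0.0]
force: [0.3, -0.3, -0.9]
width: 0.359
```

Run:
```python
from h import *
im,c=look(.2,('green',),'h3.png')
p=proj(c,[[.6504,.0436,.098],[.5604,.0455,.098]]).round(0).astype(int); print(p.tolist())
x,y=p[0]; cv2.imwrite('pics/h3c.png',cv2.resize(im[:330,100:500],None,fx=1.8,fy=1.8)[:,:,::-1])
```

```text
tcp [0.6498 0.04   0.229 ] q [ 0.     0.739  0.673 -0.   ] w 0.36 F [0.3 0.7 0.2] t 24.7
green [315.5 330. ] 8602 [270, 264, 88, 144] [0.6483 0.0139 0.2   ]
[[314, 221], [192, 229]]
```

Request:
step_arm(rows="0.1 0.45 -2 0 1;0 0 -2 0 1;0 0 -1 0 1;0 0 0 0 1;0 0 -1 0 1;0 0 -1 0 1;0 0 -1 0 1;0 0 0 0 1")

```text
time_s: 25.5
tcp_pos: [0.6503, 0.0463, 0.1469]
orientation: [-0.001, 0.739, 0.674, -0.001]
force: [-0.3, -1.4, -1.1]
width: 0.362
```

Request:
step_arm(rows="0 0 -1 0 1;0 0 -1 0 1;0 0 -1 0 1;0 0 -0.5 0 1;0 0 -0.5 0 1;0 0 -0.2 0 1;0 0 -0.2 0 1;0 0 0 0 1")

```text
time_s: 26.3
tcp_pos: [0.6511, 0.0465, 0.1049]
orientation: [0.0, 0.739, 0.674, 0.0]
force: [-0.9, -3.4, 3.1]
width: 0.358
```

Request:
step_arm(rows="0 0 -0.2 0 1;0 0 0 0 1")

```text
time_s: 26.5
tcp_pos: [0.6512, 0.0465, 0.1047]
orientation: [0.0, 0.739, 0.674, 0.001]
force: [-7.9, -3.2, 21.0]
width: 0.36
```

Request:
step_arm(rows="0 0 0 0 0.35;0 0 0 0 0.35;0 0 3 0 0.35;0 0 5 0 0.35;0 -3 4 0 0.35;0 -4 0 0 0.35;0 -4 0 0 0.35;0 -4 0 0 0.35;0 -4 0 0 0.35;0 -4 0 0 0.35;-1 -2 0 0 0.35;-1 -1.5 0 0 0.35")

```text
time_s: 27.7
tcp_pos: [0.6305, -0.22, 0.2219]
orientation: [-0.0, 0.739, 0.674, -0.0]
force: [-0.3, 0.2, -0.3]
width: 0.649
```

Request:
step_arm(rows="0 0 0 0 0.35;0 0 0 0 0.35;0 0 0 0 0.35;0 0 0 0 0.35")

```text
time_s: 28.1
tcp_pos: [0.6318, -0.2165, 0.2223]
orientation: [-0.0, 0.738, 0.675, 0.0]
force: [-0.0, 0.7, 0.5]
width: 0.647
```

Run:
```python
from h import *
im,c=look(.112,('orange',),'o1.png')
t,_=look(.118,('green','orange','blue'),'t5.png','top',60)
b,_=snap('side'); o=np.hstack([cv2.resize(t[190:330,250:480],(640,390)),cv2.resize(b[150:390,240:480],(390,390))]); cv2.imwrite('pics/c5.png',cv2.resize(o,(800,303))[:,:,::-1])
```

```text
tcp [ 0.6317 -0.2168  0.2223] q [-0.     0.738  0.675  0.   ] w 0.652 F [ 0.4 -0.7  0.1] t 28.15
orange [397.9 230.2] 1487 [376, 208, 45, 44] [ 0.6893 -0.2188  0.112 ]
orange [306.8 235.3] 1192 [286, 217, 44, 42] [ 0.6272 -0.217   0.112 ]
tcp [ 0.6315 -0.2172  0.2224] q [-0.     0.738  0.675  0.   ] w 0.65 F [ 0.4  0.  -0.4] t 28.2
green [278.5 210.6] 122 [273, 205, 12, 12] [0.6521 0.048  0.118 ]
green [330.  210.3] 125 [324, 204, 13, 13] [ 0.6505 -0.0826  0.118 ]
orange [631.6 173.3] 745 [617, 149, 23, 67] [ 0.7352 -0.8647  0.118 ]
blue [416.3 293.5] 2495 [386, 266, 62, 54] [ 0.4343 -0.29    0.118 ]
```

View pics/c5.png

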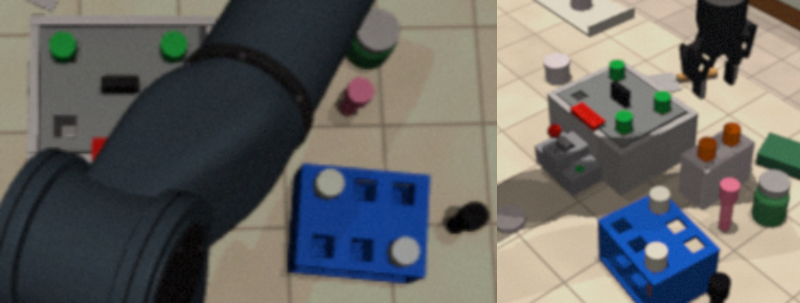

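Request:
step_arm(rows="-0.35 -0.1 -2 0 0.45;0 0 -4 0 0.45;0 0 -3 0 0.45;0 0 -2 0 0.45;0 0 -1.7 0 0.45;0 0 0 0 0.45;0 0 0 0 1;0 0 0 0 1;0 0 0 0 1;0 0 0 0 1;0 0 0 0 1")

```text
time_s: 29.35
tcp_pos: [0.6279, -0.2194, 0.0961]
orientation: [0.0, 0.738, 0.674, 0.0]
force: [-1.2, 0.8, 3.2]
width: 0.362
```

Request:
step_arm(rows="0 0 2 0 1;0 0 4 0 1;0 0 4 0 1;0 0 3 0 1;-2 -0.3 0 0 1;-3 -0.5 0 0 1;-4 -0.5 0 0 1;-4 -0.5 0 0 1;-4 -0.5 0 0 1;-3 -0.5 0 0 1;-1.3 -0.3 0 0 1;0 0 0 0 1")

```text
time_s: 30.55
tcp_pos: [0.4134, -0.2509, 0.226]
orientation: [0.0, 0.739, 0.673, 0.0]
force: [1.2, 0.8, -0.3]
width: 0.36
```

Request:
step_arm(rows="0 0 0 0 1;0 0 0 0 1;0 0 0 0 1")

```text
time_s: 30.85
tcp_pos: [0.4158, -0.25, 0.2252]
orientation: [0.0, 0.738, 0.675, -0.0]
force: [0.4, -0.3, -0.7]
width: 0.365
```

Run:
```python
from h import *
im,c=look(.2,('blue',),'r1.png')
print(proj(c,[[.4147,-.25,.093],[.4092,-.2945,.093],[.4795,-.302,.093],[.474,-.3465,.093]]).round(0).tolist())
cv2.imwrite('pics/r1c.png',cv2.resize(im[130:460,150:550],None,fx=1.8,fy=1.8)[:,:,::-1])
```

```text
tcp [ 0.4155 -0.2501  0.2252] q [-0.     0.738  0.675 -0.   ] w 0.363 F [-0.4  0.  -1.3] t 30.9
blue [361.7 238.4] 13200 [279, 181, 164, 173] [ 0.4396 -0.2287  0.2   ]
[[312.0, 225.0], [310.0, 282.0], [402.0, 283.0], [396.0, 334.0]]
```

View pics/r1c.png

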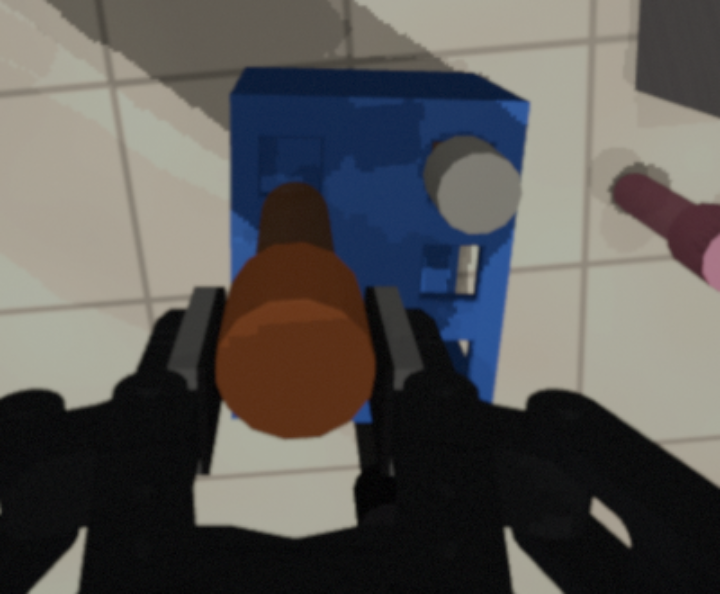

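Request:
step_arm(rows="-0.1 0.15 -2 0 1;0 0 -2 0 1;0 0 -1 0 1;0 0 0 0 1;0 0 -1 0 1;0 0 -1 0 1;0 0 -1 0 1;0 0 0 0 1")

```text
time_s: 31.7
tcp_pos: [0.4131, -0.2488, 0.1443]
orientation: [-0.001, 0.739, 0.674, -0.0]
force: [-0.1, -1.5, -1.1]
width: 0.365
```

Request:
step_arm(rows="0 0 -1 0 1;0 0 -1 0 1;0 0 -1 0 1;0 0 -0.8 0 1;0 0 -0.5 0 1;0 0 -0.3 0 1;0 0 -0.1 0 1;0 0 0 0 1")

```text
time_s: 32.5
tcp_pos: [0.4134, -0.2492, 0.0989]
orientation: [0.0, 0.739, 0.674, 0.0]
force: [-1.9, -2.4, 7.8]
width: 0.359
```

Request:
step_arm(rows="0 0 -0.1 0 1;0 0 0 0 0.4;0 0 0 0 0.4;0 0 3 0 0.4;0 0 5 0 0.4;3 0.4 4 0 0.45;4 0.5 0 0 0.45;4 0.5 0 0 0.45;4 0.5 0 0 0.45;4 0.5 0 0 0.45;4 0.4 0 0 0.45;4.6 0.2 0 0 0.45")

```text
time_s: 33.7
tcp_pos: [0.6906, -0.2176, 0.217]
orientation: [-0.001, 0.738, 0.675, 0.0]
force: [0.0, -0.3, 1.1]
width: 0.55
```

Request:
step_arm(rows="0 0 0 0 0.45;0 0 0 0 0.45;0 0 0 0 0.45;0 0 0 0 0.45")

```text
time_s: 34.1
tcp_pos: [0.6885, -0.2193, 0.2178]
orientation: [-0.0, 0.739, 0.674, 0.0]
force: [-0.3, -0.3, 0.9]
width: 0.555
```

Run:
```python
from h import *
im,c=look(.112,('orange',),'o2.png')
look(.118,('orange','green'),'t6.png','top',60)
```

```text
tcp [ 0.6886 -0.2193  0.2179] q [0.    0.739 0.674 0.   ] w 0.553 F [0.  0.6 0.3] t 34.15
tcp [ 0.6888 -0.2191  0.218 ] q [0.    0.739 0.674 0.   ] w 0.55 F [-1.1 -0.   0.1] t 34.2
orange [631.6 173.4] 753 [617, 149, 23, 67] [ 0.7349 -0.8647  0.118 ]
orange [399.7 302.3] 114 [394, 297, 12, 12] [ 0.4134 -0.248   0.118 ]
green [278.5 210.5] 121 [273, 205, 12, 12] [0.6524 0.048  0.118 ]
```

Run:
```python
from h import *
im=cv2.imread('pics/o2.png')[:,:,::-1].copy(); c=cam('wrist'); h=cv2.cvtColor(im,cv2.COLOR_RGB2HSV)
m=cv2.inRange(h,(5,140,50),(20,255,255)); n,l,s,ce=cv2.connectedComponentsWithStats(m)
for i in range(1,n):
    if s[i,4]>150: print(ce[i].round(1),s[i],onz(c,[ce[i]],.112).round(4))
```

```text
[311.8 231.1] [ 289  204   47   54 1980] [[ 0.6881 -0.2158  0.112 ]]
```

Request:
step_arm(rows="0 0.15 -2 0 0.45;0 0 -4 0 0.45;0 0 -3 0 0.45;0 0 -2 0 0.45;0 0 -1.2 0 0.45;0 0 0 0 0.45;0 0 0 0 1;0 0 0 0 1;0 0 0 0 1;0 0 0 0 1;0 0 0 0 1")

```text
time_s: 35.3
tcp_pos: [0.6893, -0.2178, 0.0968]
orientation: [0.0, 0.739, 0.674, 0.0]
force: [-6.2, 0.8, 7.3]
width: 0.364
```

Request:
step_arm(rows="0 0 2 0 1;0 0 4 0 1;0 0 4 0 1;0 0 3 0 1;-2 -0.3 0 0 1;-4 -1 0 0 1;-4 -1.5 0 0 1;-4 -1.5 0 0 1;-4 -1.5 0 0 1;-2 -1.5 0 0 1;-1 -1 0 0 1;0 0 0 0 1")

```text
time_s: 36.5
tcp_pos: [0.4791, -0.3022, 0.2263]
orientation: [0.001, 0.739, 0.673, 0.0]
force: [0.1, 0.4, -0.2]
width: 0.361
```

Request:
step_arm(rows="0 0 0 0 1;0 0 0 0 1;0 0 0 0 1")

```text
time_s: 36.8
tcp_pos: [0.4807, -0.2994, 0.225]
orientation: [-0.0, 0.738, 0.675, 0.0]
force: [-0.2, 0.1, -0.3]
width: 0.358
```

Run:
```python
from h import *
im,c=look(.2,('blue','orange'),'r2.png')
P=proj(c,[[.4795,-.300,.093],[.474,-.3445,.093]]).round(0); print(P.tolist())
x,y=P[0].astype(int); cv2.imwrite('pics/r2c.png',cv2.resize(im[130:430,170:500],None,fx=2,fy=2)[:,:,::-1])
```

```text
tcp [ 0.4804 -0.2996  0.225 ] q [-0.     0.738  0.675 -0.   ] w 0.359 F [-0.6 -0.   0.6] t 36.85
blue [262.3 201.9] 19085 [176, 120, 173, 196] [ 0.4618 -0.2574  0.2   ]
orange [200.5 166. ] 1758 [178, 142, 47, 48] [ 0.4374 -0.2394  0.2   ]
orange [303.5 306.3] 200 [285, 302, 41, 11] [ 0.475  -0.3096  0.2   ]
[[312.0, 226.0], [310.0, 283.0]]
```

View pics/r2c.png

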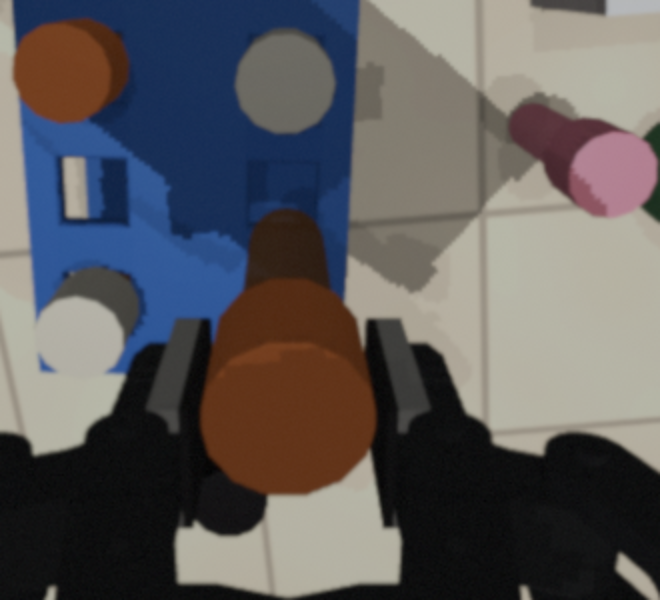

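Request:
step_arm(rows="-0.1 0 -2 0 1;0 0 -2 0 1;0 0 -1 0 1;0 0 0 0 1;0 0 -1 0 1;0 0 -1 0 1;0 0 -1 0 1;0 0 0 0 1")

```text
time_s: 37.65
tcp_pos: [0.4779, -0.2999, 0.1439]
orientation: [-0.001, 0.738, 0.674, -0.0]
force: [-0.8, -0.1, 0.7]
width: 0.362
```

Request:
step_arm(rows="0 0 -1 0 1;0 0 -1 0 1;0 0 -1 0 1;0 0 -0.8 0 1;0 0 -0.4 0 1;0 0 -0.2 0 1;0 0 -0.2 0 1;0 0 0 0 1")

```text
time_s: 38.45
tcp_pos: [0.4785, -0.3005, 0.0997]
orientation: [0.0, 0.739, 0.674, 0.0]
force: [0.0, 0.4, 1.4]
width: 0.361
```

Request:
step_arm(rows="0 0 -0.2 0 1;0 0 0 0 1;0 0 0 0 0.4;0 0 0 0 0.4;0 0 3 0 0.4;0 0 5 0 0.4;0 0 5 0 0.4;0 0 0 0 0.4")

```text
time_s: 39.25
tcp_pos: [0.4808, -0.3028, 0.2335]
orientation: [0.005, 0.739, 0.674, 0.002]
force: [0.3, -0.9, -0.3]
width: 0.594
```

Request:
step_arm(rows="-0.2 2.5 0 8.5 0.2;-0.2 2.5 0 8.5 0.2;-0.2 2.5 0 8.5 0.2;-0.2 2.5 0 8.5 0.2;-0.2 2.5 0 8.5 0.2;-0.2 2.5 0 8.5 0.2;-0.2 2.5 0 8.5 0.2;-0.2 2.5 0 8.5 0.2;-0.3 2.5 0 8.5 0.2;-0.3 2.5 0 8.5 0.2;-0.4 3 0 8.5 0.2;0 0 0 0 0.2")

```text
time_s: 40.45
tcp_pos: [0.452, -0.0166, 0.227]
orientation: [-0.0, 0.01, 1.0, 0.001]
force: [-0.6, 0.3, -0.3]
width: 0.797
```

Request:
step_arm(rows="0 0 0 0 0.2;0 0 0 0 0.2;0 0 0 0 0.2")

```text
time_s: 40.75
tcp_pos: [0.4525, -0.0213, 0.2272]
orientation: [-0.0, 0.016, 1.0, -0.0]
force: [-1.2, -0.2, 0.1]
width: 0.798
```

Run:
```python
from h import *
im,c=look(.108,('red',),'s1.png',amin=80)
t,_=look(.107,('red',),'t7.png','top',20)
s,cs=snap('side','sd7.png'); B=[b for b in blobs(s,'red',15)[0]]; print(B); print(robot.sense()['qpos'].round(2))
print(proj(cs,[[.45,-.019,.106],[.498,-.02,.106],[.54,-.02,.108]]).round(0).tolist())
```

```text
tcp [ 0.4525 -0.0212  0.2272] q [-0.     0.016  1.    -0.   ] w 0.806 F [-0.2 -0.7  0.2] t 40.8
red [320.2 324.8] 2801 [275, 309, 92, 32] [ 0.5285 -0.0179  0.108 ]
tcp [ 0.4525 -0.0211  0.2272] q [-0.     0.016  1.    -0.   ] w 0.797 F [ 0.2 -0.2 -0.8] t 40.85
[(array([311.7, 241. ]), 197, [299, 232, 26, 19])]
[-0.12  0.25  0.08  2.   -0.02  0.89  1.51]
[[282.0, 255.0], [300.0, 247.0], [315.0, 238.0]]
```

Run:
```python
from h import *
c=cam('wrist'); 
for f,c,z in (('s1.png',c,.108),('sd7.png',cam('side'),.106)):
    im=cv2.imread('pics/'+f)[:,:,::-1].copy(); h=cv2.cvtColor(im,cv2.COLOR_RGB2HSV)
    m=cv2.inRange(h,(0,150,35),(6,255,255))|cv2.inRange(h,(174,150,35),(180,255,255)); n,l,s,ce=cv2.connectedComponentsWithStats(m)
    for i in range(1,n):
        if s[i,4]>40: print(f,ce[i].round(1),s[i],onz(c,[ce[i]],z).round(4))
```

```text
s1.png [319.5 233.8] [302 216  36  36 982] [[ 0.4562 -0.0161  0.108 ]]
s1.png [320.  321.5] [ 274  302   93   40 3457] [[ 0.5257 -0.0175  0.108 ]]
sd7.png [112.3 129. ] [  87   99   50   54 1879] [[0.3929 0.8321 0.106 ]]
sd7.png [311.1 241.9] [299 232  26  21 287] [[ 0.5274 -0.0225  0.106 ]]
sd7.png [285.2 253.4] [281 249   9  10  72] [[ 0.4592 -0.018   0.106 ]]
```

Request:
step_arm(rows="0.35 0.4 -2 0 0.3;0 0 -4 0 0.3;0 0 -4 0 0.3;0 0 -2.5 0 0.3;0 0 -1.1 0 0.3;0 0 0 0 0.3;0 0 0 0 1;0 0 0 0 1;0 0 0 0 1;0 0 0 0 1", squeeze=20)

```text
time_s: 41.9
tcp_pos: [0.4564, -0.0172, 0.0922]
orientation: [0.001, 0.015, 1.0, -0.0]
force: [-1.3, -5.3, 6.0]
width: 0.29
```

Request:
step_arm(rows="0.7 0 0.2 0 1;0.7 0 0.1 0 1;0.7 0 0 0 1;0.7 0 -0.1 0 1;0.6 0 -0.2 0 1;0.5 0 -0.2 0 1;0 0 0 0 1")

```text
time_s: 42.6
tcp_pos: [0.496, -0.018, 0.0899]
orientation: [0.001, 0.016, 1.0, -0.001]
force: [0.9, -7.8, 2.3]
width: 0.285
```

Request:
step_arm(rows="0.4 0 -0.2 0 1;0.3 0 -0.2 0 1;0.3 0 -0.2 0 1;0 0 0 0 1")

```text
time_s: 43.0
tcp_pos: [0.5033, -0.0181, 0.0841]
orientation: [-0.001, 0.015, 1.0, -0.001]
force: [-7.5, -7.1, 13.6]
width: 0.288
```

Request:
step_arm(rows="0 0 0 0 0.3;0 0 0 0 0.3;0 0 3 0 0.3;0 0 4 0 0.3;0 0 5 0 0.3;-2 3 3 0 0.3;-2 4 0 0 0.3;0 4 0 0 0.3;0 4 0 0 0.3;0 4 0 0 0.3;0 4 0 0 0.3;0 0 0 0 0.3")

```text
time_s: 44.2
tcp_pos: [0.464, 0.2203, 0.2337]
orientation: [0.0, 0.011, 1.0, 0.002]
force: [-0.4, 0.8, -0.6]
width: 0.699
```

Request:
step_arm(rows="0 4 0 0 0.3;0 4 0 0 0.3;0 3 0 0 0.3;0 0 0 0 0.3;0 0 0 0 0.3")

```text
time_s: 44.7
tcp_pos: [0.4647, 0.3238, 0.2333]
orientation: [-0.0, 0.014, 1.0, -0.0]
force: [0.3, -0.7, -0.1]
width: 0.7
```

Run:
```python
from h import *
t,ct=look(.118,('green','orange','red'),'t8.png','top',20)
s,cs=snap('side','sd8.png')
for im,c in((t,ct),(s,cs)):
    h=cv2.cvtColor(im,cv2.COLOR_RGB2HSV); m=cv2.inRange(h,(0,150,35),(6,255,255)); n,l,st,ce=cv2.connectedComponentsWithStats(m)
    for i in range(1,n):
        if st[i,4]>30: print(ce[i].round(1),st[i],onz(c,[ce[i]],.103).round(4))
o=np.hstack([cv2.resize(t[180:340,250:480],(575,400)),cv2.resize(s[180:420,260:500],(400,400))]); cv2.imwrite('pics/f.png',cv2.resize(o,(800,328))[:,:,::-1])
```

```text
tcp [0.465  0.3227 0.2334] q [-0.     0.015  1.    -0.   ] w 0.698 F [ 0.5  0.2 -0.3] t 44.75
green [396.1 163.1] 952 [373, 146, 47, 35] [ 0.7736 -0.2565  0.118 ]
green [278.4 210.6] 122 [273, 205, 12, 12] [0.6521 0.0482 0.118 ]
green [330.1 210.2] 127 [324, 204, 13, 13] [ 0.6507 -0.0829  0.118 ]
green [330.6 245. ] 128 [325, 239, 12, 13] [ 0.5604 -0.0819  0.118 ]
green [323.5 284.2] 28 [321, 282, 6, 6] [ 0.4618 -0.0619  0.118 ]
orange [631.7 173.1] 740 [618, 149, 22, 67] [ 0.7357 -0.865   0.118 ]
orange [420.2 275.6] 108 [415, 270, 12, 12] [ 0.4787 -0.3021  0.118 ]
orange [399.9 302.3] 109 [395, 297, 11, 12] [ 0.4134 -0.2485  0.118 ]
red [306. 259.] 295 [292, 254, 28, 11] [ 0.5259 -0.0197  0.118 ]
red [305.6 270.5] 54 [302, 267, 9, 8] [ 0.4969 -0.0183  0.118 ]
[306.  261.5] [292 254  29  22 393] [[ 0.5224 -0.0194  0.103 ]]
[114.5 128.5] [  91   99   46   54 1284] [[0.4015 0.8369 0.103 ]]
[308.5 242.3] [295 231  30  22 366] [[ 0.5241 -0.0171  0.103 ]]
```

View pics/f.png

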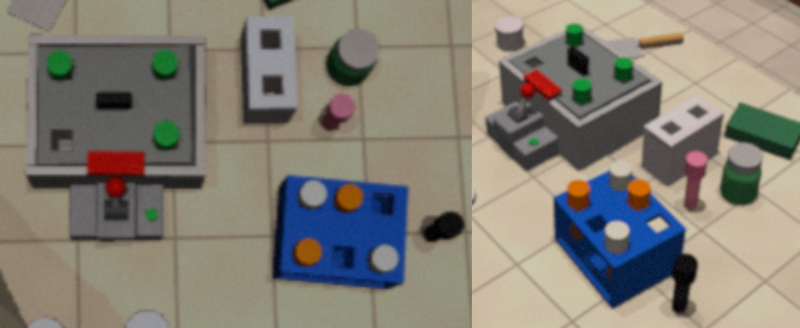

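Request:
step_arm(rows="-1 -3 0 0 1;0 -4 0 0 1;0 -4 0 0 1;0 -4 0 0 1;0 -4 0 0 1;0 -4 0 0 1;0 -4 0 0 1;0 -4 0 0 1;0 -3.1 0 0 1;0 0 0 0 1;0 0 0 0 1;0 0 0 0 1")

```text
time_s: 46.0
tcp_pos: [0.4548, -0.0169, 0.2335]
orientation: [0.0, 0.015, 1.0, 0.0]
force: [-0.2, 0.6, 0.1]
width: -0.001
```

Request:
step_arm(rows="0 0 -4 0 1;0 0 -4 0 1;0 0 -4 0 1;0 0 -1.8 0 1;0 0 0 0 1;0.5 0 0 0 1;0.5 0 0 0 1;0.5 0 0 0 1;0 0 0 0 1")

```text
time_s: 46.9
tcp_pos: [0.4716, -0.0172, 0.0962]
orientation: [0.001, 0.015, 1.0, 0.0]
force: [-0.6, -0.1, -0.2]
width: 0.002
```

Request:
step_arm(rows="0.3 0 0 0 1;0.3 0 0 0 1;0 0 0 0 1")

```text
time_s: 47.2
tcp_pos: [0.4761, -0.0174, 0.0953]
orientation: [-0.0, 0.015, 1.0, -0.0]
force: [-0.8, -0.2, 0.3]
width: 0.003
```

Request:
step_arm(rows="0.3 0 0 0 1;0 0 0 0 1")

```text
time_s: 47.4
tcp_pos: [0.4767, -0.0174, 0.0949]
orientation: [-0.002, 0.015, 1.0, -0.0]
force: [-6.8, 0.7, 4.5]
width: -0.001
```

Request:
step_arm(rows="0.3 0 0 0 1;0 0 0 0 1")

```text
time_s: 47.6
tcp_pos: [0.4769, -0.0175, 0.0944]
orientation: [-0.005, 0.015, 1.0, -0.0]
force: [-13.9, 0.4, 7.0]
width: -0.0
```

Request:
step_arm(rows="0.3 0 0 0 1;0 0 0 0 1")

```text
time_s: 47.8
tcp_pos: [0.4771, -0.0175, 0.094]
orientation: [-0.007, 0.015, 1.0, -0.0]
force: [-21.3, 0.9, 11.4]
width: 0.002
```

The lever holds firm against 21 N, far above its 2 N friction, so it is on its stop. Backing away for a last check.

Request:
step_arm(rows="-1.5 0 0 0 1;-1.5 0 0 0 1;0 0 4 0 1;0 0 5 0 1;0 0 5 0 1;0 4 0 0 1;0 4 0 0 1;0 4 0 0 1;0 4 0 0 1;0 4 0 0 1;0 4 0 0 1;0 4 0 0 1")

```text
time_s: 49.0
tcp_pos: [0.4549, 0.2643, 0.2354]
orientation: [0.0, 0.015, 1.0, 0.0]
force: [1.0, 0.3, 0.7]
width: -0.001
```

Request:
step_arm(rows="0 3 0 0 1;0 0 0 0 1;0 0 0 0 1;0 0 0 0 1;0 0 0 0 1")

```text
time_s: 49.5
tcp_pos: [0.4553, 0.2913, 0.2355]
orientation: [0.0, 0.016, 1.0, -0.0]
force: [0.3, -0.1, 0.7]
width: -0.003
```

Run:
```python
from h import *
t,ct=look(.118,('green','orange','red','blue'),'t9.png','top',20)
c0=cv2.imread('pics/t8.png')[:,:,::-1]; d=cv2.absdiff(t,c0).max(2)[180:340,240:480]; print('px changed vs last check',int((d>40).sum()))
print(ticket.hand_in())
```

```text
tcp [0.4553 0.2915 0.2355] q [ 0.     0.016  1.    -0.   ] w 0.002 F [ 0.8 -0.2  0.4] t 49.55
green [396.  163.1] 952 [373, 146, 47, 35] [ 0.7736 -0.2563  0.118 ]
green [278.5 210.5] 121 [273, 205, 12, 12] [0.6524 0.048  0.118 ]
green [330.  210.2] 126 [324, 204, 13, 13] [ 0.6507 -0.0826  0.118 ]
green [330.6 244.9] 128 [325, 239, 12, 13] [ 0.5607 -0.0819  0.118 ]
green [323.5 284.2] 28 [321, 282, 6, 6] [ 0.4618 -0.0619  0.118 ]
orange [631.7 173.2] 735 [618, 149, 22, 67] [ 0.7354 -0.865   0.118 ]
orange [420.2 275.6] 108 [415, 270, 12, 12] [ 0.4787 -0.3021  0.118 ]
orange [399.9 302.3] 109 [394, 297, 12, 12] [ 0.4134 -0.2485  0.118 ]
red [306.1 259. ] 294 [293, 254, 27, 11] [ 0.5259 -0.02    0.118 ]
red [305.8 269.8] 53 [302, 266, 8, 9] [ 0.4987 -0.0188  0.118 ]
blue [417.1 294.2] 2193 [386, 266, 62, 54] [ 0.4325 -0.2919  0.118 ]
px changed vs last check 257
the job is handed in; nothing more can be done
None
```

The bath is set up and running, and I handed the job in at about 50 s of the 210 s. I tilted the plate in under the lip and laid it flat on the ledge. All three green tubes hang in plate holes, and both orange tubes hang in free rack holes. I gripped the red switch and pushed it over last, after everything else was in.

**Last checks:**
- **Tubes:** the last top view showed the green and orange caps in their places and at rest. Each reached its expected home height as it was pushed in. In the picture just before, the white-capped tubes were still in the rack.
- **Plate:** it shifted about 2 mm while the tubes went in. My measured offset was up to about 5 mm in y, which is less than the 8 mm allowed but slightly more than the roughly 4 mm of play. I put that difference down to calibration error.
- **Switch:** after the first push I measured about 0.88 rad, only just past the 0.85 needed. I pushed again with closed fingers; the lever held at its stop against 21 N, so I take it as fully on.
- **Tin and jar:** the arm never went near the tin. The jar is in place in the last view, but I did not measure either one at the end.

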